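# Feed a wooden gift tag into the eyelet press and hold it against the back stop

## Task

Switch the eyelet press on by pulling its mushroom switch up to its stop, and leave it out. Then pick up the wooden gift tag, feed its holed end straight through the narrow window of the press's guard until the tag has pushed the sprung back stop inside most of the way in, and finish there: the program ends with the gripper still holding the tag in the press and the back stop pushed in. Leave the other things on the table where they are.

Things in the scene. Friction and masses are not known exactly. Their poses are not given: they have to be found in the camera images.
- press: bench eyelet press, fixed: cast base 300 x 160 x 40 mm, column, 70 mm wide head (top 252 mm, eyelet bowl to 300 mm), clear plastic guard 110 mm wide round punch and die, flush with the head's front. Origin: centre of the base's underside, on the table. +x is the level feed direction; the guard's window looks to -x, free space before it; z up. A switch box 85 x 115 x 50 mm high is on its -y side.
- window (a point): centre of the guard's feed window, on the front plane of its steel frame: 104 mm to the press's -x from its origin, 100 mm high; axes as press. Opening 36 mm wide (y), 10 mm high (z), 8 mm thick (x), with 45 degree flared lips standing 6 mm out before it. The back stop's face waits 46 mm behind this point. The die is 7 mm below the opening's bottom edge.
- backstop (a joint): sprung back stop inside the guard, a steel plate 30 mm wide, 24 mm high, centred on the window's axis: 0 = forward, 0.008 m = all the way in. 1.2 N starts it, 3.6 N holds it all the way in; it springs forward when let go. Only a part fed through the window reaches it.
- switch (a joint): the press's pull-on, push-off switch: 0 = pushed in (off), 0.012 m = pulled straight up to its stop (on). Spring and detent: pulling takes 5 to 6.5 N, and it stays where it is left. It starts in or up to 3 mm out.
- switch_top (a point): centre of the top face of the black round switch head, 86 mm above the table when pushed in; moves with it. Head 36 mm across, 18 mm thick, on a thin stem; 18 mm between switch box and head (a low 6 mm collar round the stem). It is 155 mm to the press's -y and 50 mm to its -x from its origin; nothing taller within 95 mm of its axis.
- tag: the wooden gift tag, 160 mm long (x), 34 mm wide (y), 8 mm thick, about 30 g, lying flat on the table. Origin: centre of its underside. Its +x end is the holed one: 45 degree clipped corners (9 mm) and a dark 8 mm hole 18 mm from the end; the other end is square.
- tag_tip (a point): middle of the tag's holed end face, 80 mm ahead of its origin along +x and 4 mm above its underside
- bottle: water bottle, 62 mm across, 205 mm high, loose; origin under its centre; not part of the job
- tissues: tissue box 115 x 210 x 85 mm, loose; origin under its centre; not part of the job
- tape: roll of clear tape lying flat, 90 mm across, 24 mm high, loose; origin under its centre; not part of the job
- chocolate: gold chocolate ball in a clear cup, 36 mm across, 38 mm high, loose; origin under its centre; not part of the job
Things that resemble listed ones, but are neither listed nor needed, are in the scene too. Of the things that look like the tag, take the one that is farthest to the robot's left at the start.

How it is judged (in metres and radians):
On the way, in this order (a step that is already met when the one before it is completed fails the run):
1. the switch is pulled up to its stop (value of joint switch above 0.0105 m), for 0.2 s.
2. the tag, held by the fingers, has its holed end through the window frame with the switch on (contact force between the fingers and tag above 1 N and value of joint switch above 0.009 m and x of tag_tip in the frame of window above 0.01 m and y of tag_tip in the frame of window between -0.006 and 0.006 m and z of tag_tip in the frame of window between -0.006 and 0.006 m), for 0.1 s.
At the end, for the whole second after the job is handed in: Switch still out (9 of 12 mm or more); tag gripped (over 2 N) and still, holed end 47 mm or more past the window's front, within 6 mm of its centre line and 0.1 rad of the feed direction, keeping the back stop in by at least 4 of its 8 mm; bystanders within 40 mm of where they stood (value of joint switch above 0.009 m and value of joint backstop above 0.004 m and contact force between tag and backstop above 0.5 N and contact force between the fingers and tag above 2 N and x of tag_tip in the frame of window above 0.047 m and y of tag_tip in the frame of window between -0.006 and 0.006 m and z of tag_tip in the frame of window between -0.006 and 0.006 m and angle between the x axis of tag and the x axis of press, either way round below 0.1 rad and linear speed of tag below 0.02 m/s); the arm keeps its last pose, push and grip.
It fails at once if a bystander is moved more than 40 mm (distance of any of bottle, tissues, tape, chocolate from where it was at the start of the episode above 0.04 m).
It also fails if it takes over 56 s, if anything falls off the work surface, if the arm or the gripper's body presses on something with over 40 N, if the wrist force passes 120 N, or if a joint passes its speed limit or range.

## Robot

A 6-joint arm with a two-finger parallel gripper is mounted at the origin on the work surface. World frame = base frame: x ahead of the robot, y to its left, z up, the work surface at z = 0. Lengths are in m, angles in degrees, forces in N, time in s.
With the tool pointing down it reaches from about 0.375 to 0.9 m from the base axis. Payload 3.1 kg.
Tool frame: the origin (TCP) lies at the very end of the fingers, on their centre line; the grasp point (between the pads) lies bot.grip_point_offset behind it (bot.grip_point_offset is the distance from the TCP to the grasp point, in m); z points along the fingers, y is the line along which they close (so a half turn about z gives the same grasp; the last joint's range is limited). The gripper opens to 87 mm and grips with 3 to 60 N. Pads are 19 mm wide; open, the fingers measure 117 mm over their backs; the gripper's body (75 mm by 190 mm) begins 51 mm behind the grasp point.
Start: joints at [67.065, 30.224, 82.088, -0, 67.689, -10.227], TCP at [0.137, 0.61, 0.223] pointing down, gripper open.
Joint ranges: [-176.69, 176.69], [-43.24, 126.21], [12.49, 139.97], [-82, 262], [0, 151.66], [-163.58, 163.58]. Speed limits (degrees/s): [159.86, 159.86, 180, 180, 180, 180].

## Interface

Orientations are given as a 3x3 rotation matrix whose columns are the frame's x, y, z axes.
In Python, from rig import bot, viewer, ticket gives the robot as it stands.
- The arm moves only by the tool servo_tool, never from a script. Its argument "targets" is a list of rows, each an object with "offset": the shift along the tool's x, y, z in m, a list of three; "dr": the turn, a rotation vector about the tool's x, y, z in degrees, a list of three. In form: [{"offset": [x, y, z], "dr": [ax, ay, az]}, ...]. A call has 1 to 20 rows; each row is the pose to reach, as a shift and turn from the pose commanded when the call began, along the tool's axes at that moment; what a row does not reach only later rows make up. A row lasts 1/12 s, in which the tool goes at most 41.7 mm and 7.16 degrees, less where a joint would pass 70% of its speed; a pose out of reach is approached as far as the arm can. A call with a gripper value outside its range is refused whole. "gripper" is the gripper command: -1 is fully open, 1 is shut, values between are in proportion, set as the call begins (left out, the last holds). The fingers move at their own pace and stop on an object; the grip force is fixed at half the most. Time passes only in rows, so rows that repeat a pose let the fingers close. It gives the time, the measured TCP pose, the force, the opening and the grip force at its end, in the units of the state.
- bot.read_state(): the state, without advancing time (a new reading comes with each control period).
- viewer.capture(name): name is "scene" or "top" or "wrist"; returns a dict with "color" (480x640x3 uint8, red, green, blue), "camera_matrix" (3x3 intrinsics, pixels), "R" (3x3) and "t" (3): a world point X has camera coordinates R X + t. Camera axes: x right, y down, z forward; pixel columns grow to the right and rows downward; lengths in m; the calibration is good to about 2 mm. A picture is of the moment at which its call begins. There is no depth.
- ticket.hand_in(): hands the job in; it is judged then, once.
The state is a dict: "time_s": time; "joint_positions": joint angles; "qvel": joint speeds; "tau": joint torques, N m; "position": TCP position; "tcp_rot": TCP orientation; "force": force on the tool from outside, world axes, zero at the start; "moment": the same for the moment, N m; "opening": opening from 0.0 (shut) to 1.0 (fully open); "grasp_force": force on a finger pad.
Only numpy, scipy, OpenCV 4.12 (cv2) and the standard library are available. Lean on these libraries where they do the work, as an engineer would, in place of code of your own. Each camera call takes 0.05 s, during which the arm holds its last target. There are 200 camera calls.

## Working session

There is one attempt and no reset: what is moved stays moved. The work goes in short steps, Python scripts to look and compute and a tool call to move; the robot and the scene stay as the last step left them, time stands still between calls to the robot, and variables do not carry over. Pictures are saved under pics/ and viewed, at most 10 in all, crops included, and the job is handed in when it is done.

Besides the shell and the picture viewer there is one more tool, called after "Call:" as name(argument=value, ...) on one line, values as JSON. servo_tool: Moves the arm, as the interface text tells. Its arguments: {"type":"object","properties":{"targets":{"type":"array"},"gripper":{"type":"number"}},"required":["targets"]}

```bash
mkdir -p pics; ls; python3 - <<'E'
from rig import bot, viewer
import cv2,numpy as np,pickle
s=bot.read_state(); print(s, bot.grip_point_offset)
for n in ("scene","top"):
    c=viewer.capture(n); pickle.dump(c,open(f"pics/{n}0.pkl","wb")); cv2.imwrite(f"pics/{n}0.png",c["color"][:,:,::-1])
    print(n,c["camera_matrix"],c["R"],c["t"], -c["R"].T@c["t"])
E
```

```text
pics
{'time_s': 0.0, 'joint_positions': array([ 6.70626582e+01,  3.02777157e+01,  8.21522585e+01, -2.77422966e-03,
        6.76871901e+01, -1.02258402e+01]), 'qvel': array([ 0.06032779,  0.00796066, -0.03298309, -0.07496499,  0.06182488,
        0.06895292]), 'tau': array([ 1.63296063e-04, -4.40041745e+01, -1.76589113e+01,  6.32616598e-02,
        5.81828132e-02, -1.38435521e-04]), 'position': array([0.1372246 , 0.60904806, 0.22160792]), 'tcp_rot': array([[-9.75494327e-01,  2.20023288e-01, -7.55695476e-04],
       [ 2.20024355e-01,  9.75492527e-01, -1.90067181e-03],
       [ 3.18983227e-04, -2.02036598e-03, -9.99997908e-01]]), 'force': array([ 0.41006729, -0.37776861,  0.12730632]), 'moment': array([ 0.00427314, -0.03573426,  0.02592416]), 'grasp_force': 0.0, 'opening': 1.0014926886498017} 0.0187
scene [[510.16470023   0.         323.36929277]
 [  0.         510.16470023 239.91277379]
 [  0.           0.           1.        ]] [[-0.42118107  0.90694627 -0.00741364]
 [ 0.55595677  0.25170786 -0.79218383]
 [-0.7166021  -0.3377745  -0.61023751]] [ 0.15441475 -0.2506703   1.55377653] [1.31783795 0.44787589 0.75074053]
top [[509.01810965   0.         316.19465187]
 [  0.         509.01810965 239.13655823]
 [  0.           0.           1.        ]] [[-0.01620977 -0.99986315  0.00330665]
 [-0.99223262  0.01567795 -0.12340436]
 [ 0.12333563 -0.00528132 -0.99235096]] [0.0547271  0.52352086 1.06583801] [0.38888579 0.05214091 1.12210916]
```

View pics/scene0.png

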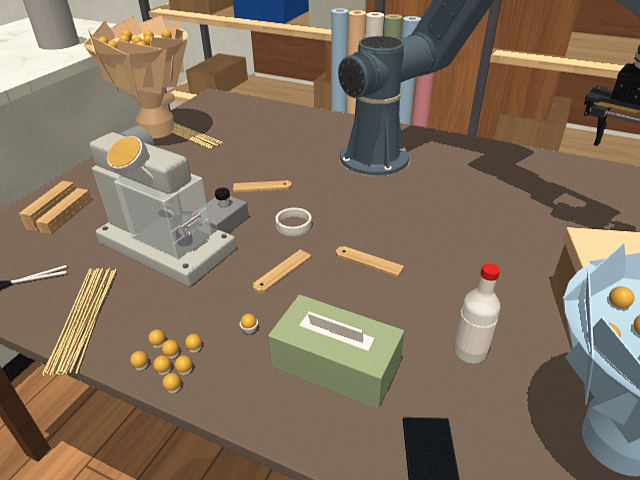

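View pics/top0.png

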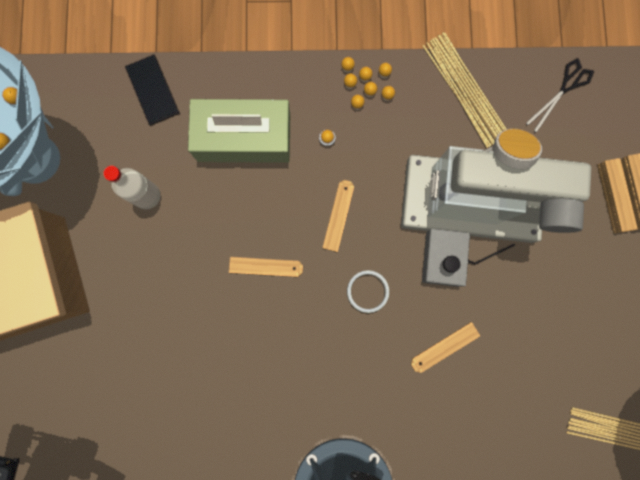

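The scene view shows the press on the left with its window facing the tags. The top view shows three tag-like pieces: A (265,267), B (338,215) and C (446,347). Robot left is image left, so A, the leftmost, is the one meant; its hole is at (297,268). The switch head is near (451,264) and the press base front edge is near column 405. I'll confirm with an enlarged crop.

```bash
cat > h.py <<'E'
import numpy as np,cv2,pickle
def load(n): return pickle.load(open(f"pics/{n}.pkl","rb"))
def ray(c,uv,z):
    uv=np.atleast_2d(np.asarray(uv,float)); d=np.c_[uv,np.ones(len(uv))]@np.linalg.inv(c["camera_matrix"]).T@c["R"]
    o=-c["R"].T@c["t"]; return o+d*((z-o[2])/d[:,2])[:,None]
def proj(c,X):
    p=(np.atleast_2d(X)@c["R"].T+c["t"])@c["camera_matrix"].T; return p[:,:2]/p[:,2:]
def tri(cs,uvs):
    A=[];b=[]
    for c,uv in zip(cs,uvs):
        o=-c["R"].T@c["t"]; d=c["R"].T@np.linalg.inv(c["camera_matrix"])@np.r_[uv,1]; d/=np.linalg.norm(d)
        P=np.eye(3)-np.outer(d,d); A.append(P); b.append(P@o)
    return np.linalg.lstsq(np.vstack(A),np.hstack(b),rcond=None)[0]
E
python3 - <<'E'
from h import *
c=load("top0"); im=c["color"]; hsv=cv2.cvtColor(im,cv2.COLOR_RGB2HSV)
m=cv2.inRange(hsv,(8,90,130),(25,255,255)); m[:, :200]=0; m[:,500:]=0; m[:150]=0
for k in cv2.findContours(m,cv2.RETR_EXTERNAL,cv2.CHAIN_APPROX_NONE)[0]:
    if cv2.contourArea(k)<300: continue
    P=ray(c,k[:,0,:],0.008)[:,:2].astype(np.float32); r=cv2.minAreaRect(P); 
    print(np.round(cv2.minAreaRect(k)[0]),np.round(r[0],4),np.round(r[1],4),r[2], np.round(cv2.boxPoints(r),3).tolist())
a=cv2.resize(im[225:305,215:315],None,fx=4,fy=4,interpolation=2); b=cv2.resize(im[140:295,395:595],None,fx=3.9,fy=3.9,interpolation=2)
o=np.zeros((600,800,3),np.uint8); bb=cv2.resize(im[145:295,395:545],None,fx=4,fy=4,interpolation=2)[:600,:400]
o[:320,:400]=a[:,:400]; o[:600,400:]=bb
cv2.imwrite("pics/crop1.png",o[:,:,::-1])
E
```

```text
[444. 348.] [ 0.2874 -0.2256] [0.0398 0.1647] 30.018415451049805 [[0.2290000021457672, -0.164000004529953], [0.3109999895095825, -0.3070000112056732], [0.34599998593330383, -0.28700000047683716], [0.2630000114440918, -0.14399999380111694]]
[266. 266.] [0.4688 0.1581] [0.1653 0.04  ] 85.71998596191406 [[0.4429999887943268, 0.07699999958276749], [0.4830000102519989, 0.07400000095367432], [0.4950000047683716, 0.23899999260902405], [0.45500001311302185, 0.24199999868869781]]
[338. 215.] [ 0.5818 -0.0043] [0.0401 0.1655] 74.78819274902344 [[0.4970000088214874, -0.0020000000949949026], [0.656000018119812, -0.04500000178813934], [0.6669999957084656, -0.007000000216066837], [0.5070000290870667, 0.03700000047683716]]
```

View pics/crop1.png

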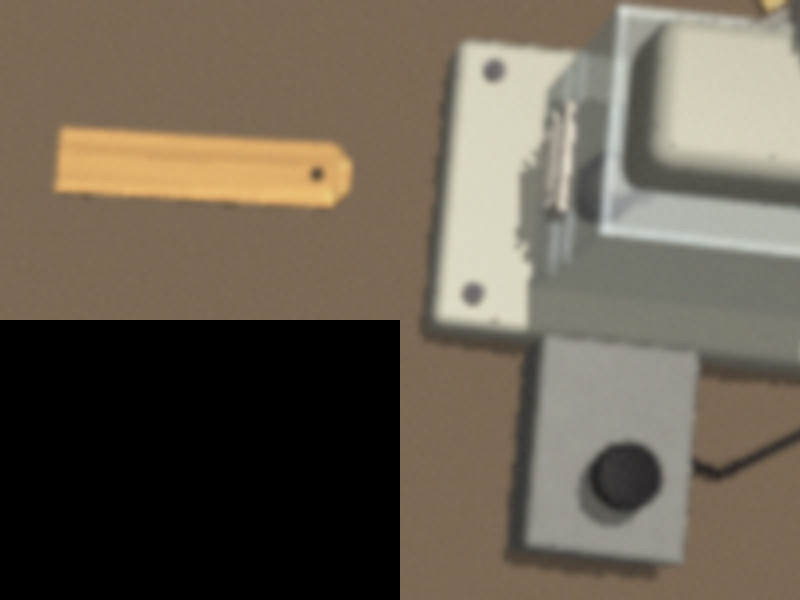

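The crop confirms A: wooden, clipped corners and hole at the right end (pixel 294,268.5). On the press I can see base front corners at (410,155.5) and (403.8,225.5), switch box top corners, switch head centre (451.5,263.5), and the window frame at column ~535/400.

```bash
python3 - <<'E'
from h import *
from scipy.optimize import least_squares
c=load("top0"); s=load("scene0")
uv=np.array([[410,155.5],[403.75,225.5],[430.75,229.5],[469.25,233],[465.25,285.5],[426.5,281.25],[451.5,263.5]])
z=[.04,.04,.05,.05,.05,.05,.087]
W=np.vstack([ray(c,u,h) for u,h in zip(uv,z)]); print(W.round(4))
d=np.linalg.norm
print("base w",d(W[0]-W[1]),"box",d(W[2]-W[3]),d(W[3]-W[4]))
# press-frame: front corners (-.15,±.08); switch (-.05,-.155)
M=np.array([[-.15,.08],[-.15,-.08],[-.05,-.155]])
T=lambda p,m:np.c_[m[:,0]*np.cos(p[2])-m[:,1]*np.sin(p[2])+p[0],m[:,0]*np.sin(p[2])+m[:,1]*np.cos(p[2])+p[1]]
r=least_squares(lambda p:(T(p,M)-W[[0,1,6],:2]).ravel(),[.6,-.3,-1.6]); p=r.x
print("press",p.round(4),np.degrees(p[2]),"res",(r.fun*1000).round(1))
print("boxpress frame",[(np.array([[np.cos(p[2]),np.sin(p[2])],[-np.sin(p[2]),np.cos(p[2])]])@(w[:2]-p[:2])).round(4).tolist() for w in W[2:6]])
print("win",T(p,np.array([[-.104,0]])),"sw",T(p,M[2:]))
pts=np.array([[-.15,.08,.04],[-.15,-.08,.04],[.15,-.08,.04],[.15,.08,.04],[-.104,0,.1],[-.05,-.155,.087]])
X=np.c_[T(p,pts[:,:2]),pts[:,2]]
print("scene",proj(s,X).round(1).tolist()); print("top",proj(c,X).round(1).tolist())
# tag
hole=ray(c,[294,268.5],.008)[0]; print("hole",hole)
im=s["color"].copy()
for q in proj(s,X): cv2.circle(im,tuple(int(round(v*8)) for v in q),8,(255,0,0),1,shift=3)
o=cv2.resize(im[120:290,80:306],None,fx=3.5,fy=3.5,interpolation=2); cv2.imwrite("pics/crop2.png",o[:,:,::-1]); print(o.shape)
E
```

```text
[[ 0.7045 -0.1619  0.04  ]
 [ 0.55   -0.1424  0.04  ]
 [ 0.539  -0.1978  0.05  ]
 [ 0.5301 -0.2794  0.05  ]
 [ 0.4191 -0.2651  0.05  ]
 [ 0.4293 -0.184   0.05  ]
 [ 0.4631 -0.2284  0.087 ]]
base w 0.15581406272516235 box 0.08211449612957042 0.11201459702100001
press [ 0.6082 -0.3    -1.7042] -97.6432676096719 res [ 2.9 -0.2 -1.1  1.6 -1.9 -1.5]
boxpress frame [[-0.0922, -0.0823], [-0.0101, -0.0801], [-0.0095, -0.1922], [-0.0912, -0.1928]]
win [[ 0.62206346 -0.19696989]] sw [[ 0.46125832 -0.22987436]]
scene [[185.6, 273.2], [235.1, 234.5], [145.5, 197.3], [93.4, 228.6], [191.9, 224.5], [221.6, 190.4]]
top [[410.0, 154.2], [403.0, 226.0], [542.3, 242.3], [546.8, 169.9], [434.1, 185.9], [452.3, 264.4]]
hole [0.46334154 0.09585314 0.008     ]
(595, 791, 3)
```

View pics/crop2.png

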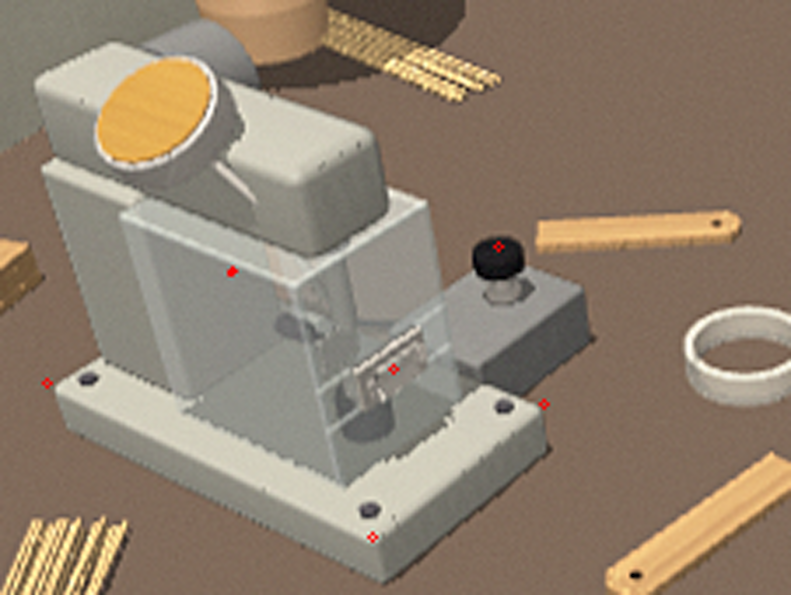

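The projected marks lie close to the real corners, a few mm off because the base edges are rounded. The yaw is about -97.2°, the window is near (391,372) in the crop, and the switch head is matched. Next I go above the switch and refine with the wrist camera.

Call:
servo_tool(targets=[{"offset":[-0.406,-0.379,0],"dr":[0,0,0]},{"offset":[-0.406,-0.379,0],"dr":[0,0,0]},{"offset":[-0.406,-0.379,0],"dr":[0,0,0]},{"offset":[-0.406,-0.379,0],"dr":[0,0,0]},{"offset":[-0.406,-0.379,0],"dr":[0,0,0]},{"offset":[-0.406,-0.379,0],"dr":[0,0,0]},{"offset":[-0.406,-0.379,0],"dr":[0,0,0]},{"offset":[-0.406,-0.379,0],"dr":[0,0,0]},{"offset":[-0.406,-0.379,0],"dr":[0,0,0]},{"offset":[-0.406,-0.379,0],"dr":[0,0,0]},{"offset":[-0.406,-0.379,0],"dr":[0,0,0]},{"offset":[-0.406,-0.379,0],"dr":[0,0,0]},{"offset":[-0.501,-0.746,0.02],"dr":[0,0,-5.5]},{"offset":[-0.501,-0.746,0.02],"dr":[0,0,-5.5]},{"offset":[-0.501,-0.746,0.02],"dr":[0,0,-5.5]},{"offset":[-0.501,-0.746,0.02],"dr":[0,0,-5.5]},{"offset":[-0.501,-0.746,0.02],"dr":[0,0,-5.5]},{"offset":[-0.501,-0.746,0.02],"dr":[0,0,-5.5]},{"offset":[-0.501,-0.746,0.02],"dr":[0,0,-5.5]},{"offset":[-0.501,-0.746,0.02],"dr":[0,0,-5.5]}])

```text
time_s: 1.77
position: [0.452, -0.1354, 0.2068]
tcp_rot: [[-0.992, 0.126, -0.0], [0.126, 0.992, 0.0], [0.0, 0.0, -1.0]]
force: [1.2, 0.2, 0.6]
opening: 1.001
grasp_force: 0.0
```

Call:
servo_tool(targets=[{"offset":[-0.02,-0.085,0],"dr":[0,0,0]},{"offset":[-0.02,-0.085,0],"dr":[0,0,0]},{"offset":[-0.02,-0.085,0],"dr":[0,0,0]},{"offset":[-0.02,-0.085,0],"dr":[0,0,0]},{"offset":[-0.02,-0.085,0],"dr":[0,0,0]}])

```text
time_s: 2.18
position: [0.4608, -0.2195, 0.2064]
tcp_rot: [[-0.992, 0.127, -0.002], [0.127, 0.992, 0.002], [0.002, 0.002, -1.0]]
force: [0.1, 0.8, 0.3]
opening: 1.0
grasp_force: 0.0
```

```bash
cat >> h.py <<'E'
def delta(pos,yaw_y=None):
    from rig import bot
    s=bot.read_state(); R=s["tcp_rot"]; h=np.degrees(np.arctan2(R[1,1],R[0,1]))
    print("pos",s["position"].round(4),"heading_y",h.round(2),"offset",(R.T@(np.array(pos)-s["position"])).round(4), "drz",None if yaw_y is None else round(-(yaw_y-h),2),"q",s["joint_positions"].round(0),"t",s["time_s"])
def snap(n,cam="wrist"):
    from rig import viewer
    c=viewer.capture(cam); pickle.dump(c,open(f"pics/{n}.pkl","wb")); cv2.imwrite(f"pics/{n}.png",c["color"][:,:,::-1]); return c
E
python3 - <<'E'
from h import *
c=snap("w1"); delta([.462,-.229,.06],82.8); print(proj(c,[.4612,-.2299,.087]))
print((-c["R"].T@c["t"]).round(3), c["R"].round(3))
E
```

```text
pos [ 0.4607 -0.2186  0.2065] heading_y 82.81 offset [-0.0029 -0.0104  0.1465] drz 0.01 q [ -38.   23.   99.    0.   58. -121.] t 2.2333
[[310.85136042 238.89544388]]
[ 0.396 -0.211  0.369] [[ 0.127  0.992  0.002]
 [ 0.962 -0.123  0.244]
 [ 0.243 -0.029 -0.97 ]]
```

View pics/w1.png

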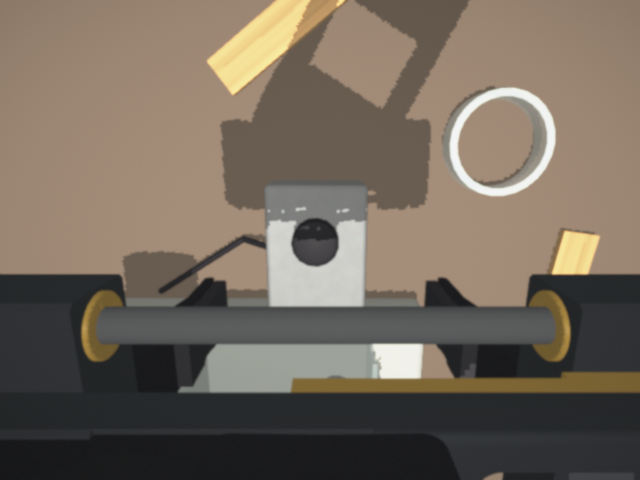

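The wrist picture shows the switch head at (315,242), which gives world (0.463,-0.228), in agreement with the top view. The fingers straddle it with open space. I descend, then grip.

Call:
servo_tool(targets=[{"offset":[-0.0035,-0.009,0.04],"dr":[0,0,0]},{"offset":[-0.0035,-0.009,0.08],"dr":[0,0,0]},{"offset":[-0.0035,-0.009,0.11],"dr":[0,0,0]},{"offset":[-0.0035,-0.009,0.13],"dr":[0,0,0]},{"offset":[-0.0035,-0.009,0.144],"dr":[0,0,0]},{"offset":[-0.0035,-0.009,0.144],"dr":[0,0,0]},{"offset":[-0.0035,-0.009,0.144],"dr":[0,0,0]}])

```text
time_s: 2.82
position: [0.4635, -0.2274, 0.0627]
tcp_rot: [[-0.992, 0.123, -0.002], [0.123, 0.992, 0.002], [0.002, 0.002, -1.0]]
force: [0.1, -0.2, 0.5]
opening: 1.004
grasp_force: 0.0
```

Call:
servo_tool(targets=[{"offset":[0,0,0],"dr":[0,0,0]},{"offset":[0,0,0],"dr":[0,0,0]},{"offset":[0,0,0],"dr":[0,0,0]},{"offset":[0,0,0],"dr":[0,0,0]},{"offset":[0,0,0],"dr":[0,0,0]},{"offset":[0,0,0],"dr":[0,0,0]},{"offset":[0,0,0],"dr":[0,0,0]},{"offset":[0,0,0],"dr":[0,0,0]}], gripper=1)

```text
time_s: 3.48
position: [0.464, -0.2297, 0.0631]
tcp_rot: [[-0.992, 0.126, 0.0], [0.126, 0.992, -0.0], [-0.0, -0.0, -1.0]]
force: [0.5, 0.5, -0.4]
opening: 0.478
grasp_force: 0.0
```

Call:
servo_tool(targets=[{"offset":[0,0,0],"dr":[0,0,0]},{"offset":[0,0,0],"dr":[0,0,0]},{"offset":[0,0,0],"dr":[0,0,0]},{"offset":[0,0,0],"dr":[0,0,0]},{"offset":[0,0,0],"dr":[0,0,0]}])

```text
time_s: 3.9
position: [0.464, -0.2279, 0.063]
tcp_rot: [[-0.992, 0.127, -0.0], [0.127, 0.992, 0.003], [0.001, 0.003, -1.0]]
force: [2.5, 3.8, 1.1]
opening: 0.4
grasp_force: 30.0
```

Call:
servo_tool(targets=[{"offset":[0,0,-0.003],"dr":[0,0,0]},{"offset":[0,0,-0.006],"dr":[0,0,0]},{"offset":[0,0,-0.009],"dr":[0,0,0]},{"offset":[0,0,-0.009],"dr":[0,0,0]}])

```text
time_s: 4.23
position: [0.464, -0.2279, 0.0715]
tcp_rot: [[-0.992, 0.127, -0.0], [0.127, 0.992, 0.003], [0.001, 0.003, -1.0]]
force: [4.1, 4.5, -1.6]
opening: 0.406
grasp_force: 30.0
```

Call:
servo_tool(targets=[{"offset":[0,0,-0.002],"dr":[0,0,0]},{"offset":[0,0,-0.003],"dr":[0,0,0]},{"offset":[0,0,-0.004],"dr":[0,0,0]},{"offset":[0,0,-0.004],"dr":[0,0,0]}])

```text
time_s: 4.57
position: [0.4639, -0.2279, 0.0727]
tcp_rot: [[-0.992, 0.127, -0.001], [0.127, 0.992, 0.004], [0.002, 0.004, -1.0]]
force: [7.0, 0.9, -24.1]
opening: 0.407
grasp_force: 30.0
```

Force rose to 24 N, so the switch is at its stop. I ease off a little, hold, and release.

Call:
servo_tool(targets=[{"offset":[0,0,0.001],"dr":[0,0,0]},{"offset":[0,0,0.002],"dr":[0,0,0]},{"offset":[0,0,0.002],"dr":[0,0,0]}])

```text
time_s: 4.82
position: [0.4639, -0.2279, 0.0724]
tcp_rot: [[-0.992, 0.127, -0.001], [0.127, 0.992, 0.004], [0.001, 0.003, -1.0]]
force: [4.6, 3.9, -10.2]
opening: 0.402
grasp_force: 30.0
```

Call:
servo_tool(targets=[{"offset":[0,0,0],"dr":[0,0,0]},{"offset":[0,0,0],"dr":[0,0,0]},{"offset":[0,0,0],"dr":[0,0,0]},{"offset":[0,0,0],"dr":[0,0,0]},{"offset":[0,0,0],"dr":[0,0,0]},{"offset":[0,0,0],"dr":[0,0,0]},{"offset":[0,0,-0.03],"dr":[0,0,0]},{"offset":[0,0,-0.06],"dr":[0,0,0]},{"offset":[0,0,-0.1],"dr":[0,0,0]},{"offset":[0,0,-0.13],"dr":[0,0,0]},{"offset":[0,0,-0.13],"dr":[0,0,0]},{"offset":[0,0,-0.13],"dr":[0,0,0]}], gripper=-1)

```text
time_s: 5.82
position: [0.4649, -0.2304, 0.2061]
tcp_rot: [[-0.992, 0.126, 0.004], [0.125, 0.992, -0.003], [-0.004, -0.003, -1.0]]
force: [-0.3, -0.5, -0.0]
opening: 0.999
grasp_force: 0.0
```

```bash
python3 - <<'E'
from h import *
s=snap("s1","scene");w=snap("w2")
a=load("scene0")
f=lambda i:cv2.resize(i["color"][175:225,185:265],None,fx=5,fy=5,interpolation=2)
o=np.hstack([f(a),f(s)]); o2=cv2.resize(w["color"][150:300,200:440],None,fx=2,fy=2)
im=np.zeros((o.shape[0]+o2.shape[0],800,3),np.uint8); im[:o.shape[0]]=o; im[o.shape[0]:,:o2.shape[1]]=o2
cv2.imwrite("pics/crop3.png",im[:,:,::-1]); print(im.shape)
delta([.471,.196,.2],-4.2)
E
```

```text
(550, 800, 3)
pos [ 0.4632 -0.2291  0.2034] heading_y 82.79 offset [0.0456 0.4227 0.0038] drz 86.99 q [ -39.   23.   99.   -0.   58. -122.] t 5.9167
```

View pics/crop3.png

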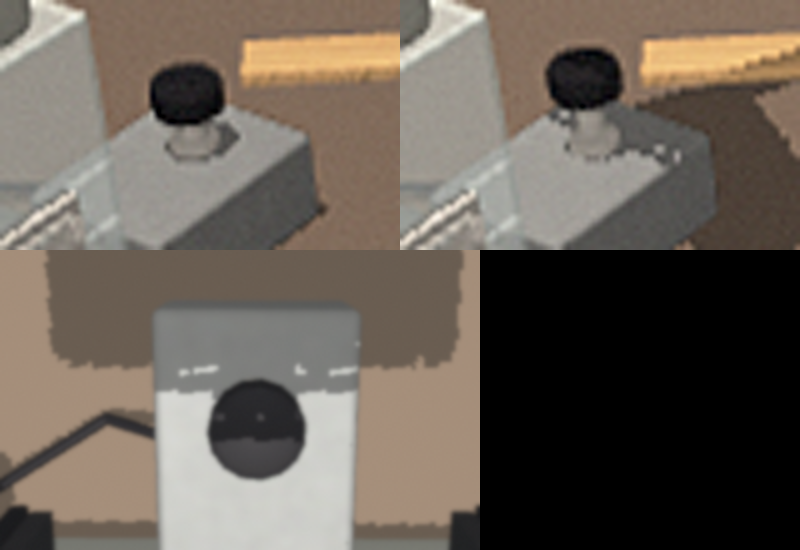

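The switch head has risen about 3.2 px (≈10 mm) and stays out. Next I take a wrist view of the window from the front on the way to the tag.

Call:
servo_tool(targets=[{"offset":[0,0.03,-0.02],"dr":[0,0,0]},{"offset":[0,0.06,-0.05],"dr":[0,0,0]},{"offset":[0,0.1,-0.077],"dr":[0,0,0]},{"offset":[-0.02,0.135,-0.077],"dr":[0,0,0]},{"offset":[-0.05,0.165,-0.077],"dr":[0,0,0]},{"offset":[-0.09,0.165,-0.077],"dr":[0,0,0]},{"offset":[-0.117,0.165,-0.077],"dr":[0,0,0]},{"offset":[-0.117,0.165,-0.077],"dr":[0,0,0]},{"offset":[-0.117,0.165,-0.077],"dr":[0,0,0]},{"offset":[-0.117,0.165,-0.077],"dr":[0,0,0]}])

```text
time_s: 6.75
position: [0.599, -0.0802, 0.2786]
tcp_rot: [[-0.992, 0.126, -0.006], [0.126, 0.992, 0.002], [0.006, 0.001, -1.0]]
force: [-0.6, 0.1, -0.1]
opening: 1.002
grasp_force: 0.0
```

```bash
python3 - <<'E'
from h import *
w=snap("w3"); print(proj(w,[[.622,-.197,.1],[.7045,-.1619,.04],[.55,-.1424,.04]]).round(1))
q=proj(w,[.622,-.197,.1])[0].astype(int); y0=max(0,q[1]-90);x0=max(0,q[0]-130)
print(x0,y0); cr=w["color"][y0:y0+195,x0:x0+260]; cv2.imwrite("pics/crop4.png",cv2.resize(cr,None,fx=3,fy=3,interpolation=2)[:,:,::-1])
delta([.471,.196,.2],-4.2)
E
```

```text
[[200.  263.1]
 [263.4 314.9]
 [257.4 171.2]]
70 173
pos [ 0.5988 -0.0803  0.2792] heading_y 82.77 offset [0.1612 0.258  0.0802] drz 86.97 q [ -18.   25.   81.   -0.   74. -101.] t 6.8
```

View pics/crop4.png

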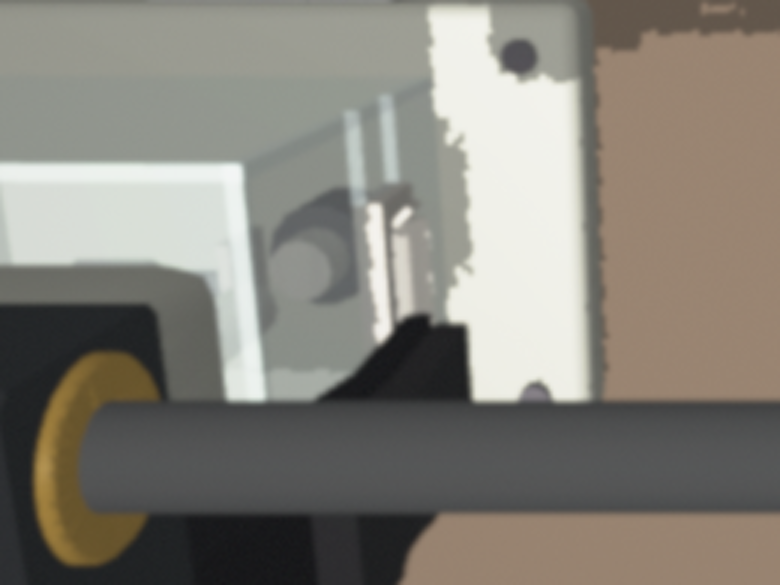

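Part of the frame is hidden by the finger; its visible bright part spans crop rows 195–340 near column 390, and the prediction falls inside it. One shifted view will show it all.

Call:
servo_tool(targets=[{"offset":[-0.03,0.0,0],"dr":[0,0,0]},{"offset":[-0.06,0.0,0],"dr":[0,0,0]},{"offset":[-0.075,0.0,0],"dr":[0,0,0]},{"offset":[-0.075,0.0,0],"dr":[0,0,0]},{"offset":[-0.075,0.0,0],"dr":[0,0,0]}])

```text
time_s: 7.22
position: [0.6738, -0.0903, 0.2802]
tcp_rot: [[-0.992, 0.126, -0.003], [0.126, 0.992, 0.001], [0.003, 0.0, -1.0]]
force: [-0.7, 0.4, 0.4]
opening: 0.998
grasp_force: 0.0
```

```bash
python3 - <<'E'
from h import *
w=snap("w4"); print(proj(w,[[.622,-.197,.1],[.7045,-.1619,.04],[.55,-.1424,.04]]).round(1))
q=proj(w,[.622,-.197,.1])[0].astype(int); y0=max(0,q[1]-80);x0=max(0,q[0]-80)
print(x0,y0); cr=w["color"][y0:y0+145,x0:x0+190]; cv2.imwrite("pics/crop5.png",cv2.resize(cr,None,fx=4,fy=4,interpolation=2)[:,:,::-1])
delta([.471,.196,.2],-4.2)
E
```

```text
[[194.5 177.9]
 [261.6 247.4]
 [255.   90.6]]
114 97
pos [ 0.6733 -0.09    0.2804] heading_y 82.75 offset [0.2365 0.2582 0.0812] drz 86.95 q [ -17.   32.   70.   -0.   79. -100.] t 7.2667
```

View pics/crop5.png

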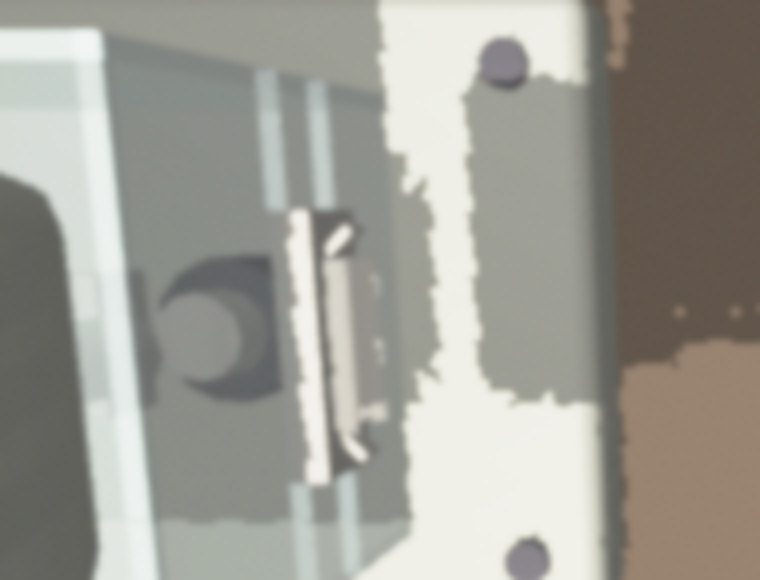

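The whole window frame is visible: bright strip (300,210)–(320,485), lip ends (340,238) and (355,447), bolts (503,62) and (527,558). I use their midpoints for the centre line and yaw.

```bash
python3 - <<'E'
from h import *
w=load("w4"); o=np.array([114,97])
f=lambda a,z: ray(w,np.array(a)/4+o,z)[0]
b1,b2=f((503,62),.041),f((527,558),.041); print("bolts",b1.round(4),b2.round(4),(b1+b2)/2,np.linalg.norm(b1-b2))
v=b2-b1; yaw=np.arctan2(v[1],v[0]); print("yaw x axis from bolts",np.degrees(yaw)-90)
yv=np.array([np.cos(yaw),np.sin(yaw)]); xv=np.array([yv[1],-yv[0]]); print(xv,yv)
for n,p in dict(bolt=(b1+b2)/2,lip1=f((340,238),.108),lip2=f((355,447),.108),s1=f((310,210),.115),s2=f((328,485),.115),pred=np.array([.6221,-.197,.1])).items(): print(n,p.round(4),"along x",(p[:2]@xv).round(4),"y",(p[:2]@yv).round(4))
# top view bolts
c=load("top0"); t1,t2=[ray(c,[395+(x-400)/4,145+y/4],.041)[0] for x,y in((494,70),(473,293))]
print("top bolts",t1.round(4),t2.round(4),((t1+t2)/2).round(4),(t1+t2)[:2]@yv/2,(t1+t2)[:2]@xv/2,np.linalg.norm(t1-t2),np.degrees(np.arctan2(*(t1-t2)[[1,0]]))-90)
print("tag top cam heading etc; press x0 from switch", np.array([.463,-.228])@xv+.05, np.array([.463,-.228])@yv+.155)
E
```

```text
bolts [ 0.568  -0.1603  0.041 ] [ 0.6905 -0.1762  0.041 ] [ 0.62923743 -0.16823788  0.041     ] 0.12354424208230204
yaw x axis from bolts -97.38261341197554
[-0.12849466 -0.9917102 ] [ 0.9917102  -0.12849466]
bolt [ 0.6292 -0.1682  0.041 ] along x 0.086 y 0.6456
lip1 [ 0.6049 -0.187   0.108 ] along x 0.1077 y 0.6239
lip2 [ 0.6483 -0.1927  0.108 ] along x 0.1078 y 0.6676
s1 [ 0.5988 -0.1897  0.115 ] along x 0.1112 y 0.6182
s2 [ 0.6547 -0.1977  0.115 ] along x 0.1119 y 0.6747
pred [ 0.6221 -0.197   0.1   ] along x 0.1154 y 0.6423
top bolts [ 0.6883 -0.1796  0.041 ] [ 0.5653 -0.1632  0.041 ] [ 0.6268 -0.1714  0.041 ] 0.6435882411616775 0.08947297748263443 0.12408904551412925 -97.57782639799706
tag top cam heading etc; press x0 from switch 0.21661689580743831 0.6434586062620796
```

Call:
servo_tool(targets=[{"offset":[0.03,0.03,0],"dr":[0,0,0]},{"offset":[0.06,0.06,0],"dr":[0,0,0]},{"offset":[0.09,0.09,0],"dr":[0,0,7]},{"offset":[0.12,0.12,0],"dr":[0,0,14]},{"offset":[0.15,0.15,0],"dr":[0,0,21]},{"offset":[0.18,0.18,0],"dr":[0,0,28]},{"offset":[0.21,0.21,0.02],"dr":[0,0,35]},{"offset":[0.236,0.236,0.04],"dr":[0,0,42]},{"offset":[0.236,0.258,0.06],"dr":[0,0,49]},{"offset":[0.236,0.258,0.08],"dr":[0,0,56]},{"offset":[0.236,0.258,0.08],"dr":[0,0,63]},{"offset":[0.236,0.258,0.08],"dr":[0,0,70]},{"offset":[0.236,0.258,0.08],"dr":[0,0,77]},{"offset":[0.236,0.258,0.08],"dr":[0,0,84]},{"offset":[0.236,0.258,0.08],"dr":[0,0,87]},{"offset":[0.236,0.258,0.08],"dr":[0,0,87]},{"offset":[0.236,0.258,0.08],"dr":[0,0,87]}])

```text
time_s: 8.68
position: [0.472, 0.1951, 0.2014]
tcp_rot: [[0.072, 0.997, -0.001], [0.997, -0.072, -0.0], [-0.0, -0.001, -1.0]]
force: [-0.1, -0.1, 0.1]
opening: 0.997
grasp_force: 0.0
```

```bash
python3 - <<'E'
from h import *
c=snap("w5"); im=c["color"]; hsv=cv2.cvtColor(im,cv2.COLOR_RGB2HSV)
m=cv2.inRange(hsv,(8,80,110),(28,255,255)); print(proj(c,[[.469,.158,.008],[.463,.096,.008]]).round(0))
for k in cv2.findContours(m,cv2.RETR_EXTERNAL,cv2.CHAIN_APPROX_NONE)[0]:
    if cv2.contourArea(k)<1500: continue
    P=ray(c,k[:,0,:],0.008)[:,:2].astype(np.float32); r=cv2.minAreaRect(P)
    print(cv2.boundingRect(k),np.round(r[0],4),np.round(r[1],4),r[2],np.round(cv2.boxPoints(r),4).tolist())
delta([.471,.198,.002],-4.2)
print((-c["R"].T@c["t"]).round(3))
E
```

```text
[[323. 259.]
 [322. 320.]]
(290, 368, 350, 24) [0.6044 0.0194] [0.0266 0.3594] 85.88764190673828 [[0.42419999837875366, 0.01899999938905239], [0.782800018787384, -0.0066999997943639755], [0.7846999764442444, 0.01979999989271164], [0.4260999858379364, 0.04560000076889992]]
(305, 170, 41, 138) [0.4716 0.1748] [0.1312 0.0364] 85.85360717773438 [[0.4487000107765198, 0.11069999635219574], [0.48500001430511475, 0.1080000028014183], [0.4945000112056732, 0.23890000581741333], [0.45820000767707825, 0.24150000512599945]]
pos [0.4723 0.1952 0.2014] heading_y -4.14 offset [ 0.0027 -0.0015  0.1994] drz 0.06 q [ 10.  23. 100.  -0.  57.  14.] t 8.7333
[0.479 0.262 0.363]
```

View pics/w5.png

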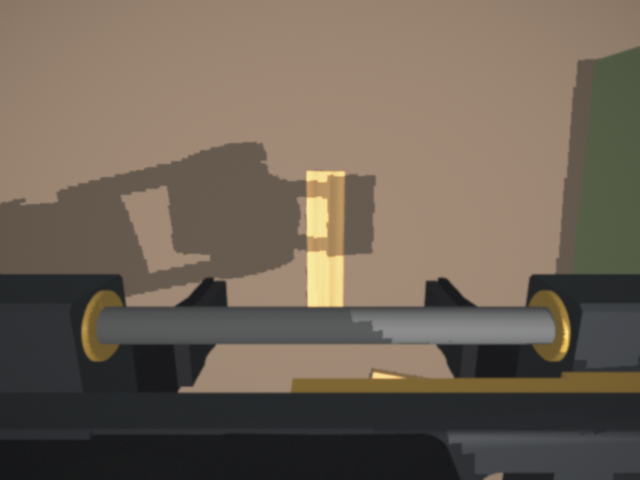

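The wrist picture shows the tag's square end at (325,170), width 36 px wide ≈ 36 mm, heading -94.15°, consistent with tag A. I descend to grasp 40 mm behind its origin.

Call:
servo_tool(targets=[{"offset":[0.004,0.001,0.04],"dr":[0,0,0]},{"offset":[0.004,0.001,0.08],"dr":[0,0,0]},{"offset":[0.004,0.001,0.12],"dr":[0,0,0]},{"offset":[0.004,0.001,0.15],"dr":[0,0,0]},{"offset":[0.004,0.001,0.175],"dr":[0,0,0]},{"offset":[0.004,0.001,0.19],"dr":[0,0,0]},{"offset":[0.004,0.001,0.198],"dr":[0,0,0]},{"offset":[0.004,0.001,0.198],"dr":[0,0,0]},{"offset":[0.004,0.001,0.198],"dr":[0,0,0]}])

```text
time_s: 9.48
position: [0.4748, 0.1995, 0.0032]
tcp_rot: [[0.073, 0.997, 0.0], [0.997, -0.073, 0.0], [0.0, 0.0, -1.0]]
force: [-0.1, -0.3, 0.6]
opening: 0.997
grasp_force: 0.0
```

Call:
servo_tool(targets=[{"offset":[0,0,0],"dr":[0,0,0]},{"offset":[0,0,0],"dr":[0,0,0]},{"offset":[0,0,0],"dr":[0,0,0]},{"offset":[0,0,0],"dr":[0,0,0]},{"offset":[0,0,0],"dr":[0,0,0]},{"offset":[0,0,0],"dr":[0,0,0]},{"offset":[0,0,0],"dr":[0,0,0]},{"offset":[0,0,0],"dr":[0,0,0]},{"offset":[0,0,0],"dr":[0,0,0]},{"offset":[0,0,0],"dr":[0,0,0]},{"offset":[0,0,0],"dr":[0,0,0]},{"offset":[0,0,0],"dr":[0,0,0]},{"offset":[0,0,0],"dr":[0,0,0]},{"offset":[0,0,0],"dr":[0,0,0]}], gripper=1)

```text
time_s: 10.65
position: [0.4746, 0.1995, 0.003]
tcp_rot: [[0.073, 0.997, -0.0], [0.997, -0.073, -0.0], [-0.0, -0.0, -1.0]]
force: [-0.4, 0.5, 0.0]
opening: 0.384
grasp_force: 29.9
```

Gripped (opening 33 mm, 30 N). Lift and carry to before the window, turned to the feed direction.

Call:
servo_tool(targets=[{"offset":[0,0,-0.02],"dr":[0,0,0]},{"offset":[0,0,-0.05],"dr":[0,0,0]},{"offset":[0,0,-0.09],"dr":[0,0,0]},{"offset":[0,0,-0.127],"dr":[0,0,0]},{"offset":[-0.03,0.02,-0.147],"dr":[0,0,1]},{"offset":[-0.06,0.045,-0.147],"dr":[0,0,2]},{"offset":[-0.09,0.07,-0.147],"dr":[0,0,3]},{"offset":[-0.12,0.095,-0.147],"dr":[0,0,3.3]},{"offset":[-0.15,0.12,-0.147],"dr":[0,0,3.3]},{"offset":[-0.18,0.145,-0.147],"dr":[0,0,3.3]},{"offset":[-0.21,0.17,-0.147],"dr":[0,0,3.3]},{"offset":[-0.236,0.187,-0.147],"dr":[0,0,3.3]},{"offset":[-0.236,0.187,-0.147],"dr":[0,0,3.3]},{"offset":[-0.236,0.187,-0.147],"dr":[0,0,3.3]},{"offset":[-0.236,0.187,-0.147],"dr":[0,0,3.3]},{"offset":[-0.236,0.187,-0.147],"dr":[0,0,3.3]}])

```text
time_s: 11.98
position: [0.6426, -0.0483, 0.1496]
tcp_rot: [[0.13, 0.992, -0.002], [0.992, -0.13, 0.001], [0.001, -0.002, -1.0]]
force: [0.2, 0.5, -0.2]
opening: 0.382
grasp_force: 29.9
```

```bash
python3 - <<'E'
from h import *
delta([.644,-.0496,.099],-7.4)
s=snap("s2","scene");t=snap("t2","top")
from rig import bot
st=bot.read_state(); tip=st["position"]+np.array([-.1285,-.9917,0])*.12+np.array([0,0,.001])
hole=tip-np.array([-.1285,-.9917,0])*.018+[0,0,.004]
print("tip",tip.round(4))
out=[]
for c,nm in((s,"scene"),(t,"top")):
    print(nm,proj(c,[tip,hole,[.6252,-.1944,.1]]).round(1).tolist())
    q=proj(c,(tip+[.6252,-.1944,.1])/2)[0].astype(int); im=c["color"].copy()
    print("crop origin",q-[40,40]); out.append(cv2.resize(im[q[1]-40:q[1]+40,q[0]-40:q[0]+40],None,fx=5,fy=5,interpolation=2))
cv2.imwrite("pics/crop6.png",np.hstack(out)[:,:,::-1])
E
```

```text
pos [ 0.6426 -0.0483  0.1496] heading_y -7.45 offset [-0.0012  0.0017  0.0506] drz -0.05 q [-14.  37.  83.   0.  61.  -7.] t 11.9833
tip [ 0.6276 -0.1671  0.151 ]
scene [[198.0, 209.6], [204.1, 210.6], [192.0, 225.6]]
crop origin [154 177]
top [[424.8, 177.5], [416.0, 176.0], [432.8, 184.5]]
crop origin [388 141]
```

View pics/crop6.png

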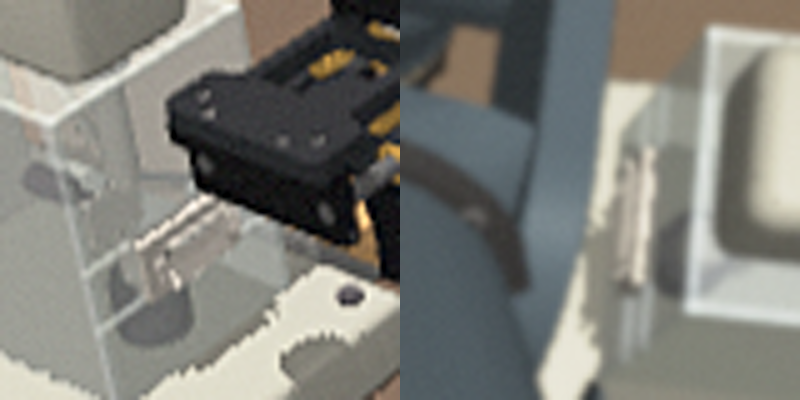

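The gripper hides the tag in both outside views; the window stands as measured. I descend and feed slowly by force.

Call:
servo_tool(targets=[{"offset":[0,0.0015,0.02],"dr":[0,0,0]},{"offset":[0,0.0015,0.04],"dr":[0,0,0]},{"offset":[0,0.0015,0.0505],"dr":[0,0,0]},{"offset":[0,0.0015,0.0505],"dr":[0,0,0]},{"offset":[0,0.0015,0.0505],"dr":[0,0,0]},{"offset":[0,0.0015,0.0505],"dr":[0,0,0]}])

```text
time_s: 12.58
position: [0.646, -0.0496, 0.1004]
tcp_rot: [[0.13, 0.991, 0.001], [0.991, -0.13, -0.0], [-0.0, 0.001, -1.0]]
force: [0.2, 0.1, 0.1]
opening: 0.384
grasp_force: 29.9
```

Call:
servo_tool(targets=[{"offset":[-0.005,0,0],"dr":[0,0,0]},{"offset":[-0.01,0,0],"dr":[0,0,0]},{"offset":[-0.014,0,0],"dr":[0,0,0]},{"offset":[-0.018,0,0],"dr":[0,0,0]},{"offset":[-0.02,0,0],"dr":[0,0,0]},{"offset":[-0.022,0,0],"dr":[0,0,0]},{"offset":[-0.024,0,0],"dr":[0,0,0]}])

```text
time_s: 13.17
position: [0.6422, -0.074, 0.0996]
tcp_rot: [[0.131, 0.991, 0.0], [0.991, -0.131, 0.0], [0.0, 0.0, -1.0]]
force: [0.2, -0.3, -0.1]
opening: 0.386
grasp_force: 29.9
```

Call:
servo_tool(targets=[{"offset":[-0.002,0,0],"dr":[0,0,0]},{"offset":[-0.004,0,0],"dr":[0,0,0]},{"offset":[-0.006,0,0],"dr":[0,0,0]},{"offset":[-0.006,0,0],"dr":[0,0,0]}])

```text
time_s: 13.5
position: [0.6414, -0.0799, 0.0995]
tcp_rot: [[0.131, 0.991, -0.0], [0.991, -0.131, -0.0], [-0.0, -0.0, -1.0]]
force: [-0.0, -0.1, -0.1]
opening: 0.383
grasp_force: 29.9
```

Call:
servo_tool(targets=[{"offset":[-0.002,0,0],"dr":[0,0,0]},{"offset":[-0.004,0,0],"dr":[0,0,0]},{"offset":[-0.006,0,0],"dr":[0,0,0]},{"offset":[-0.006,0,0],"dr":[0,0,0]}])

```text
time_s: 13.83
position: [0.6407, -0.0859, 0.0995]
tcp_rot: [[0.131, 0.991, 0.0], [0.991, -0.131, -0.0], [-0.0, 0.0, -1.0]]
force: [-0.2, 0.7, 0.6]
opening: 0.38
grasp_force: 29.9
```

Call:
servo_tool(targets=[{"offset":[-0.002,0,0],"dr":[0,0,0]},{"offset":[-0.004,0,0],"dr":[0,0,0]},{"offset":[-0.006,0,0],"dr":[0,0,0]},{"offset":[-0.008,0,0],"dr":[0,0,0]}])

```text
time_s: 14.17
position: [0.6396, -0.0936, 0.0995]
tcp_rot: [[0.131, 0.991, -0.0], [0.991, -0.131, -0.0], [-0.0, 0.0, -1.0]]
force: [0.5, 0.3, -0.1]
opening: 0.384
grasp_force: 29.9
```

Call:
servo_tool(targets=[{"offset":[-0.002,0,0],"dr":[0,0,0]},{"offset":[-0.004,0,0],"dr":[0,0,0]},{"offset":[-0.006,0,0],"dr":[0,0,0]},{"offset":[-0.008,0,0],"dr":[0,0,0]}])

```text
time_s: 14.5
position: [0.6385, -0.1016, 0.0995]
tcp_rot: [[0.131, 0.991, -0.0], [0.991, -0.131, -0.0], [-0.0, 0.0, -1.0]]
force: [-0.8, 0.4, 0.2]
opening: 0.384
grasp_force: 29.9
```

Call:
servo_tool(targets=[{"offset":[-0.002,0,0],"dr":[0,0,0]},{"offset":[-0.004,0,0],"dr":[0,0,0]},{"offset":[-0.006,0,0],"dr":[0,0,0]},{"offset":[-0.008,0,0],"dr":[0,0,0]},{"offset":[-0.01,0,0],"dr":[0,0,0]},{"offset":[-0.012,0,0],"dr":[0,0,0]},{"offset":[-0.014,0,0],"dr":[0,0,0]},{"offset":[-0.015,0,0],"dr":[0,0,0]}])

```text
time_s: 15.17
position: [0.6366, -0.1165, 0.0995]
tcp_rot: [[0.131, 0.991, 0.0], [0.991, -0.131, -0.0], [-0.0, 0.0, -1.0]]
force: [0.2, 1.2, -1.0]
opening: 0.385
grasp_force: 29.9
```

Call:
servo_tool(targets=[{"offset":[-0.001,0,0],"dr":[0,0,0]},{"offset":[-0.002,0,0],"dr":[0,0,0]},{"offset":[-0.003,0,0],"dr":[0,0,0]},{"offset":[-0.004,0,0],"dr":[0,0,0]}])

```text
time_s: 15.5
position: [0.6361, -0.1202, 0.0995]
tcp_rot: [[0.131, 0.991, -0.0], [0.991, -0.131, 0.0], [0.0, -0.0, -1.0]]
force: [-0.7, -0.1, -0.0]
opening: 0.384
grasp_force: 29.9
```

Call:
servo_tool(targets=[{"offset":[-0.001,0,0],"dr":[0,0,0]},{"offset":[-0.002,0,0],"dr":[0,0,0]},{"offset":[-0.002,0,0],"dr":[0,0,0]}])

```text
time_s: 15.75
position: [0.6358, -0.1219, 0.0995]
tcp_rot: [[0.131, 0.991, 0.0], [0.991, -0.131, 0.001], [0.001, -0.0, -1.0]]
force: [0.2, 1.5, 0.4]
opening: 0.385
grasp_force: 29.9
```

Call:
servo_tool(targets=[{"offset":[-0.001,0,0],"dr":[0,0,0]},{"offset":[-0.002,0,0],"dr":[0,0,0]},{"offset":[-0.002,0,0],"dr":[0,0,0]}])

```text
time_s: 16.0
position: [0.6355, -0.124, 0.0995]
tcp_rot: [[0.131, 0.991, -0.0], [0.991, -0.131, 0.0], [0.0, -0.0, -1.0]]
force: [0.2, 1.7, -0.6]
opening: 0.382
grasp_force: 29.9
```

Call:
servo_tool(targets=[{"offset":[-0.001,0,0],"dr":[0,0,0]},{"offset":[-0.002,0,0],"dr":[0,0,0]},{"offset":[-0.002,0,0],"dr":[0,0,0]}])

```text
time_s: 16.25
position: [0.6352, -0.126, 0.0995]
tcp_rot: [[0.131, 0.991, -0.0], [0.991, -0.131, 0.0], [0.0, -0.0, -1.0]]
force: [0.7, 2.9, -0.8]
opening: 0.387
grasp_force: 29.9
```

Call:
servo_tool(targets=[{"offset":[-0.001,0,0],"dr":[0,0,0]},{"offset":[-0.001,0,0],"dr":[0,0,0]},{"offset":[-0.001,0,0],"dr":[0,0,0]}])

```text
time_s: 16.5
position: [0.6351, -0.127, 0.0995]
tcp_rot: [[0.131, 0.991, -0.0], [0.991, -0.131, 0.0], [0.0, -0.0, -1.0]]
force: [0.4, 3.7, 0.5]
opening: 0.385
grasp_force: 29.9
```

```bash
cat > avg.py <<'E'
from rig import bot,viewer
import numpy as np
F=[]
for i in range(16):
    viewer.capture("top"); s=bot.read_state(); F.append(s["force"])
F=np.array(F); print(F.mean(0).round(2),F.std(0).round(2),"push",(-(F@[-.1285,-.9917,0]).mean()*-1).round(2),s["position"].round(4),s["time_s"],s["grasp_force"])
E
python3 avg.py
```

```text
[ 0.31  3.2  -0.09] [0.45 0.48 0.44] push -3.21 [ 0.6351 -0.1271  0.0995] 17.3 29.92727816104889
```

Push averages 3.2 N. The spring law (1.2–3.6 N over 8 mm) gives about 6.7 mm in, and the travel since contact gives about 6 mm. Feeding showed no friction force before contact.

```bash
python3 -c "
from rig import ticket; print(ticket.hand_in())"
```

```text
the job is handed in; nothing more can be done
None
```

I handed the job in at about 17 s, and no verdict came back. The switch is pulled to its stop and left out. The tag is held through the window, pushing the back stop in by about 6 to 6.7 of its 8 mm, estimated from the push force and travel because the gripper hid the tag from the cameras.

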